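# Emboss the repair seal on an opened phone

## Task

Take the round brass seal stamp out of its pocket in the white stand and set its face squarely on the middle of the round paper seal on the phone in the jig. Press straight down with a steady 12 N or so for about a second (never beyond 20 N), then lift it straight up by 3 cm or more without sliding or rocking it on the seal. Stand it upright back in the pocket it came from, let go, and leave the other things where they are.

Things in the scene. Friction and masses are not known exactly. Their poses are not given: they have to be found in the camera images.
- stamp: Seal stamp, 150 g, a turned round tool 100 mm tall standing upright in one of the two pockets of the stand. Origin: centre of its flat die face (underside); z runs up its axis. Brass die 20 mm across for the lowest 8 mm, brass body 24 mm across from 12 to 44 mm up, dark wooden round handle 18 mm across from 48 to 96 mm up.
- stand: White fixed stand, 28 mm tall: two open square pockets side by side, centred at y = -50 mm and y = +50 mm of its frame; each 44 mm outside, 36 mm inside, walls 4 mm, pocket floor 4 mm above the bench. Origin: centre of its underside, z up. One pocket holds the seal stamp, the other the block stamp; which is which varies.
- jig: Fixed phone jig. Origin: centre of its underside, z up. Aluminium base 130 x 200 x 18 mm; above it a bed set by a thumb screw, and on that a sprung grey cradle 90 x 170 mm with an opened phone 74 x 152 mm, level. The screw setting differs each time and is not measured. The cradle yields straight down on its spring, about 4 N per mm, at most 7 mm; the bed does not yield.
- seal_foot (a point): Point on the jig base's top (18 mm above the bench) exactly below the middle of the paper seal; in the jig's frame at x 12, y -42 mm. It gives the seal's place in plan only: the seal's top face lies 57 to 82 mm above the bench, by the screw setting. Seal: white disc 28 mm across, 1.5 mm thick, on the grey metal shield of the phone's board.
- block_stamp: Other stamp, to be left alone: square black body 26 x 26 x 36 mm with a grey square handle 14 mm wide, 70 mm tall in all; origin: centre of its underside.
- dropper: Clear dropper bottle with white cap, 36 mm across, 85 mm tall; leave alone. Origin: centre of its underside.
- jar: Glass jar with steel cap, 52 mm across, 55 mm tall; leave alone. Origin: centre of its underside.
- driver: Screwdriver with a blue handle, 150 mm long, lying along its x axis beyond the jig; leave alone. Origin: about its middle, on the bench.

How it is judged:
On the way, in this order (a step that is already met when the one before it is completed fails the run):
1. the stamp is lifted out of its pocket (distance of stamp from where it was at the start of the episode above 0.035 m and height (world z) of stamp above 0.035 m and contact force between stamp and jig below 0.1 N), for 0.1 s.
2. the die is pressed on the seal with 8.5 to 16 N, within 4 mm of its middle and within 0.1 rad of upright, for 0.6 s (contact force between stamp and jig between 8.5 and 16 N and horizontal distance between stamp and seal_foot below 0.004 m and angle between stamp's own z axis and vertical below 0.1 rad), for 0.6 s.
3. the die is lifted straight up off the seal, to 85 mm or more above the bench and still within 12 mm of above its middle (contact force between stamp and jig below 0.1 N and height (world z) of stamp above 0.085 m and horizontal distance between stamp and seal_foot below 0.012 m), for 0.02 s.
At the end, for the whole second after the job is handed in: The seal stamp stands upright (within 0.1 rad), at rest, back in the pocket it came from (within 15 mm of its start) and carried by the stand (distance of stamp from where it was at the start of the episode below 0.015 m and angle between stamp's own z axis and vertical below 0.1 rad and linear speed of stamp below 0.02 m/s and contact force between stamp and stand above 0.3 N); the robot touches nothing.
It fails at once if the stamp presses on the jig or phone with more than 22 N (contact force between stamp and jig above 22 N).
It fails at once if the stamp bears on the jig or phone more than 6 mm from the seal's middle (set down off the seal, or slid off it) (contact force between stamp and jig above 1 N and horizontal distance between stamp and seal_foot above 0.006 m).
It fails at once if the stamp is tilted more than 0.15 rad while it bears on the phone (contact force between stamp and jig above 1 N and angle between stamp's own z axis and vertical above 0.15 rad).
It fails at once if the stamp strikes or is dragged: it moves faster than 0.12 m/s while bearing with more than 2 N (contact force between stamp and jig above 2 N and linear speed of stamp above 0.12 m/s).
It fails at once if another thing is moved by more than 20 mm (distance of any of block_stamp, dropper, jar, driver from where it was at the start of the episode above 0.02 m).
It also fails if it takes over 54 s, if anything falls off the work surface, if the arm or the gripper's body presses on something with over 40 N, if the wrist force passes 120 N, or if a joint passes its speed limit or range.

## Robot

A 7-joint arm with a two-finger parallel gripper is mounted at the origin on the work surface. World frame = base frame: x ahead of the robot, y to its left, z up, the work surface at z = 0. Lengths are in m, angles in rad, forces in N, time in s.
With the tool pointing down it reaches from about 0.4 to 0.85 m from the base axis. Payload 10.4 kg.
Tool frame: the origin (TCP) lies midway between the tips of the shut fingers; the grasp point (between the pads) lies 19 mm behind it (manip.pinch_z is the distance from the TCP to the grasp point, in m); y points along the fingers, x is the direction in which the jaws open and shut, and the axes are right-handed (so a half turn about y gives the same grasp; the last joint's range is limited). The gripper opens to 85 mm and grips with 20 to 120 N. Pads are 22 mm wide; open, the fingers measure 114 mm over their backs; the gripper's body (76 mm by 85 mm) begins 54 mm behind the grasp point. The pads swing forward as they close: fully open they stand 13 mm farther back than shut.
Start: joints at [-1.293, 0.332, -0.065, 1.46, 0.022, 1.35, -0.088], TCP at [0.185, 0.597, 0.231] pointing down, gripper open.
Joint ranges: [-2.6, 2.6], [-0.5, 2.12], [-1.47, 1.34], [0.16, 2.42], [-1.27, 4.41], [0.06, 2.06], [-2.6, 2.6]. Speed limits (rad/s): [2.22, 2.22, 2.79, 2.79, 3.14, 3.14, 3.14].

## Interface

Orientations are given as a unit quaternion [x, y, z, w].
In Python, from workcell import manip gives the robot as it stands.
- The arm moves only by the shell command python3 -m pendant 'ROWS' [OPENING] [FORCE]. ROWS is a JSON object of lists of equal length, an entry for each row: "offset": the shift along the tool's x, y, z scaled (see below), a list of three; "turn": the turn, a rotation vector about the tool's x, y, z scaled (see below), a list of three. A call has 1 to 12 rows; each row is the pose to reach, as a shift and turn from the pose measured when the call began, along the tool's axes at that moment; what a row does not reach only later rows make up. The controller multiplies each number of a shift by 200 mm and each number of a turn by 45 degrees. A row lasts 1/8 s, in which the tool goes at most 62.5 mm and 10.7 degrees, less where a joint would pass 70% of its speed; a pose out of reach is approached as far as the arm can. A call with a number of a shift or a turn outside -1 to 1 is refused whole. A call with a gripper value outside its range is refused whole. OPENING is the opening in per cent of the stroke, from 0 (shut) to 100 (fully open), set as the call begins (- or left out, the last holds). The fingers move at their own pace and stop on an object; FORCE is the grip in N (left out, the last holds). Time passes only in rows, so rows that repeat a pose let the fingers close. It gives the time, the measured TCP pose, the force and the opening at its end, in the units of the state.
- manip.get_obs(): the state, without advancing time (a new reading comes with each control period).
- manip.camera(name): name is "scene" or "side" or "wrist"; returns (picture, depth): 384x512x3 uint8, red, green, blue; 384x512 float32, m along the optical axis (not along the pixel's ray), 0 where there is no reading.
- manip.camera_model(name): a dict with "intrinsics" (3x3 intrinsics, pixels), "R" (3x3) and "t" (3): a world point X has camera coordinates R X + t; the wrist camera has in their place "tool_from_camera" (4x4, takes a point from camera to tool coordinates, whose origin is the TCP and whose axes are the tool frame's). Camera axes: x right, y down, z forward; pixel columns grow to the right and rows downward; lengths in m; the calibration is good to about 2 mm. A picture is of the moment at which its call begins: read the wrist's pose just before it. camera_model takes no time and is no camera call.
- manip.hand_in(): hands the job in, once; it reports no verdict.
The state is a dict: "clock": time; "joint_pos": joint angles; "joint_velocities": joint speeds; "tau": joint torques, N m; "position": TCP position; "ee_rot": TCP orientation; "ft_force": force on the tool from outside, world axes, zero at the start; "torque": the same for the moment, N m; "grip_width": opening from 0.0 (shut) to 1.0 (fully open).
Only numpy, scipy, OpenCV 4.12 (cv2) and the standard library are available. Lean on these libraries where they do the work, as an engineer would, in place of code of your own. Each camera call takes 0.05 s, during which the arm holds its last target. There are 200 camera calls.

## Working session

There is one attempt and no reset: what is moved stays moved. The work goes in short steps, Python scripts to look and compute and a shell command to move; the robot and the scene stay as the last step left them, time stands still between calls to the robot, and variables do not carry over. Pictures are saved under pics/ and viewed, about 8 in all and at most 12, crops included, and the job is handed in when it is done.

```bash
mkdir -p pics; ls
python3 - <<'E'
from workcell import manip
import cv2,numpy as np
o=manip.get_obs();print({k:np.round(v,4) for k,v in o.items()}, manip.pinch_z)
ims=[]
for n in("scene","side"):
    im,d=manip.camera(n);ims.append(im);np.savez(f"pics/{n}.npz",im=im,d=d)
    m=manip.camera_model(n);print(n,{k:np.round(v,3).tolist() for k,v in m.items()})
    cv2.imwrite(f"pics/{n}0.png",im[...,::-1])
E
```

```text
pics
{'clock': np.float64(0.0), 'joint_pos': array([-1.2926,  0.3329, -0.0647,  1.461 ,  0.0216,  1.3499, -0.0885]), 'joint_velocities': array([-0.0007, -0.0013,  0.0014,  0.0001, -0.0002,  0.0006, -0.0004]), 'tau': array([-5.00000e-04, -6.25454e+01,  4.90000e-02, -3.91583e+01,
        1.62000e-02,  1.01000e-02,  0.00000e+00]), 'position': array([0.1851, 0.5966, 0.2305]), 'ee_rot': array([ 0.5696,  0.4191, -0.4198, -0.5689]), 'ft_force': array([0.1674, 0.4256, 0.511 ]), 'torque': array([-0.0496,  0.016 ,  0.0116]), 'grip_width': np.float64(1.0041)} 0.0187
scene {'intrinsics': [[466.529, 0.0, 256.517], [0.0, 466.529, 190.216], [0.0, 0.0, 1.0]], 'R': [[0.038, 0.999, 0.008], [0.799, -0.026, -0.6], [-0.6, 0.029, -0.8]], 't': [0.002, -0.462, 1.432]}
side {'intrinsics': [[466.466, 0.0, 250.598], [0.0, 466.466, 193.462], [0.0, 0.0, 1.0]], 'R': [[-0.807, -0.591, -0.0], [-0.469, 0.641, -0.608], [0.359, -0.491, -0.794]], 't': [0.498, 0.309, 0.719]}
```

View pics/scene0.png

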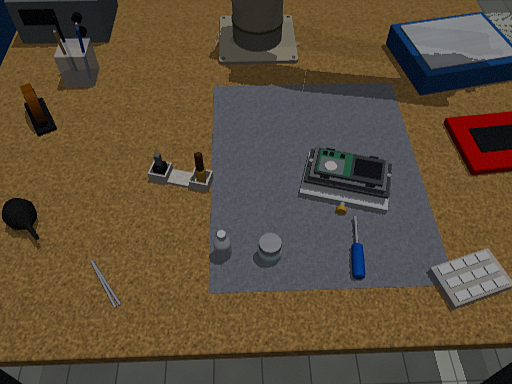

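View pics/side0.png

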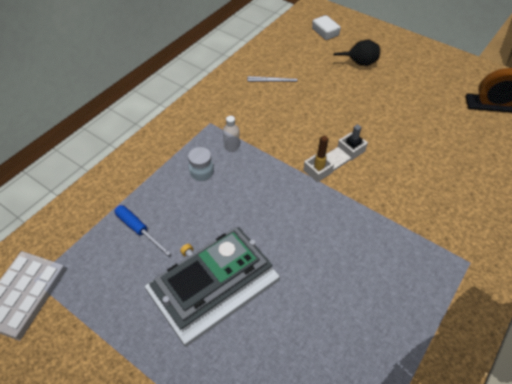

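```bash
cat > h.py <<'E'
import numpy as np,cv2
from workcell import manip
def world(d,m):
    K=np.array(m["intrinsics"]);v,u=np.indices(d.shape)
    c=np.stack([(u-K[0,2])/K[0,0]*d,(v-K[1,2])/K[1,1]*d,d],-1)
    if "R" in m: return (c-np.array(m["t"]))@np.array(m["R"])
    T=np.array(m["tool_from_camera"]);return c@T[:3,:3].T+T[:3,3]
E
python3 - <<'E'
from h import *
from scipy.optimize import least_squares
for n,sb,pb in(("scene",(185,145,215,190),(316,153,348,178)),("side",(305,130,335,180),(212,232,244,264))):
    f=np.load(f"pics/{n}.npz");im,d=f["im"],f["d"];W=world(d,manip.camera_model(n))
    def box(b): return im[b[1]:b[3],b[0]:b[2]].reshape(-1,3).astype(int),W[b[1]:b[3],b[0]:b[2]].reshape(-1,3)
    c,w=box(pb);k=(c.min(1)>150)&(np.ptp(c,axis=1)<30);p=w[k];print(n,"seal",k.sum(),np.median(p,0).round(4),(p.min(0)+p.max(0))/2,np.ptp(p,axis=0).round(4))
    c,w=box(sb)
    for lo,hi,r in((.06,.094,.009),(.094,.12,.009),(.032,.047,.012)):
        p=w[(w[:,2]>lo)&(w[:,2]<hi)];m0=np.median(p,0)
        cam=-np.array(manip.camera_model(n)["R"]).T@np.array(manip.camera_model(n)["t"])
        dirn=(m0-cam)[:2];dirn/=np.linalg.norm(dirn)
        s=least_squares(lambda q:np.linalg.norm(p[:,:2]-q,axis=1)-r,m0[:2]+dirn*r,loss="soft_l1",f_scale=.001).x
        print("stamp",lo,len(p),m0.round(4),s.round(4),p[:,2].max().round(4))
    # stand top points
    x0=s; k=(abs(W[...,2]-.028)<.004)&(np.linalg.norm(W[...,:2]-x0,axis=2)<.16)&(im.min(2)>140)
    p=W[k][:,:2];print("standtop",k.sum(),cv2.minAreaRect(p.astype(np.float32)))
    # jig base top/cradle
    k=(W[...,2]>.03)&(W[...,2]<.12)&(np.linalg.norm(W[...,:2]-np.array([.47,.13]),axis=2)<.15);p=W[k]
    print("jig",k.sum(),cv2.minAreaRect(p[:,:2].astype(np.float32)),p[:,2].max())
E
```

```text
scene seal 13 [0.5584 0.1352 0.0669] [0.562806   0.1416713  0.06802798] [0.0207 0.0252 0.0042]
stamp 0.06 80 [ 0.5579 -0.1514  0.078 ] [ 0.5504 -0.1526] 0.0939
stamp 0.094 54 [ 0.5552 -0.1518  0.1019] [ 0.5501 -0.1519] 0.1068
stamp 0.032 47 [ 0.5602 -0.1505  0.0393] [ 0.5504 -0.1528] 0.0466
standtop 63 ((0.5389117002487183, -0.20170581340789795), (0.14293867349624634, 0.0420461930334568), 75.13732147216797)
jig 2202 ((0.5623080134391785, 0.17026716470718384), (0.16211436688899994, 0.10270540416240692), 72.42137908935547) 0.071467393190767
side seal 216 [0.5649 0.1409 0.0668] [0.56492609 0.14070798 0.06640785] [0.0295 0.0301 0.0063]
stamp 0.06 105 [ 0.5481 -0.1462  0.0782] [ 0.5517 -0.1532] 0.094
stamp 0.094 64 [ 0.5499 -0.1493  0.1008] [ 0.5522 -0.1546] 0.1055
stamp 0.032 56 [ 0.5468 -0.1433  0.04  ] [ 0.5517 -0.1532] 0.047
standtop 177 ((0.5397492051124573, -0.20175406336784363), (0.14524643123149872, 0.045501019805669785), 73.88478088378906)
jig 4491 ((0.5601847171783447, 0.17171436548233032), (0.16418398916721344, 0.10003771632909775), 73.8134765625) 0.07017279197977715
```

```bash
cat >> h.py <<'E'
from scipy.spatial.transform import Rotation as Ro
def goal(yaw): # tool: x at yaw (deg, world), y down
    a=np.radians(yaw);x=np.array([np.cos(a),np.sin(a),0]);y=np.array([0,0,-1.]);return Ro.from_matrix(np.stack([x,y,np.cross(x,y)],1))
def to(p,yaw):
    o=manip.get_obs();R=Ro.from_quat(o["ee_rot"]);off=R.inv().apply(np.array(p)-o["position"])/.2
    t=(R.inv()*goal(yaw)).as_rotvec()/np.radians(45)
    print("t",round(float(o["clock"]),2),"pos",o["position"].round(4),"tilt",np.degrees(np.arccos(-R.as_matrix()[2,1])).round(2),"yaw",np.degrees(np.arctan2(*R.as_matrix()[1::-1,0])).round(1),"F",o["ft_force"].round(2),"w",o["grip_width"].round(3),"-> off",off.round(4),"turn",t.round(4))
E
python3 - <<'E'
from h import *
print(np.array(manip.camera_model("wrist")["tool_from_camera"]).round(3),manip.camera_model("wrist")["intrinsics"])
to([.32,.44,.25],53);to([.564,.141,.25],14)
E
```

```text
[[ 1.    -0.001 -0.001 -0.   ]
 [ 0.    -0.316  0.949 -0.142]
 [-0.001 -0.949 -0.316  0.08 ]
 [ 0.     0.     0.     1.   ]] [[267.5973001    0.         256.98380736]
 [  0.         267.5973001  195.0907818 ]
 [  0.           0.           1.        ]]Traceback (most recent call last):
  File "<stdin>", line 3, in <module>
  File "h.py", line 14, in to
    print("t",round(float(o["clock"]),2),"pos",o["position"].round(4),"tilt",np.degrees(np.arccos(-R.as_matrix()[2,1])).round(2),"yaw",np.degrees(np.arctan2(*R.as_matrix()[1::-1,0])).round(1),"F",o["ft_force"].round(2),"w",o["grip_width"].round(3),"-> off",off.round(4),"turn",t.round(4))
                                                                                                                                                                                                                               ^^^^^^^^^^^^^^^^^^^^^
AttributeError: 'float' object has no attribute 'round'
```

```bash
sed -i 's/o\["grip_width"\].round(3)/round(float(o["grip_width"]),3)/' h.py
python3 - <<'E'
from h import *
to([.32,.44,.25],53);to([.564,.141,.25],14)
E
```

```text
t 0.1 pos [0.185  0.5966 0.2306] tilt 0.08 yaw 72.8 F [-0.56  0.06 -1.35] w 0.999 -> off [-0.5481 -0.0964 -0.8765] turn [ 3.000e-04  4.393e-01 -1.700e-03]
t 0.1 pos [0.185  0.5966 0.2306] tilt 0.08 yaw 72.8 F [-0.56  0.06 -1.35] w 0.999 -> off [-1.6146 -0.0949 -2.4846] turn [ 9.000e-04  1.306e+00 -1.500e-03]
```

```bash
python3 -m pendant '{"offset":[[-0.55,-0.1,-0.88],[-0.55,-0.1,-0.88],[-0.55,-0.1,-0.88],[-0.55,-0.1,-0.88]],"turn":[[0,0.15,0],[0,0.3,0],[0,0.44,0],[0,0.44,0]]}' 60 60
python3 -c "
from h import *
to([.45,.29,.25],33);to([.564,.141,.25],14)"
```

```text
clock: 0.6
position: [0.3238, 0.4361, 0.2512]
ee_rot: [0.635, 0.313, -0.313, -0.633]
ft_force: [0.0, 0.6, 0.7]
grip_width: 0.598
t 0.6 pos [0.3238 0.4361 0.2512] tilt 0.09 yaw 52.6 F [0.04 0.64 0.68] w 0.598 -> off [-0.1961  0.0074 -0.945 ] turn [ 0.002   0.4346 -0.0007]
t 0.6 pos [0.3238 0.4361 0.2512] tilt 0.09 yaw 52.6 F [0.04 0.64 0.68] w 0.598 -> off [-0.4411  0.0089 -1.8505] turn [ 2.100e-03  8.568e-01 -3.000e-04]
```

```bash
python3 -m pendant '{"offset":[[-0.2,0,-0.94],[-0.2,0,-0.94],[-0.2,0,-0.94],[-0.2,0,-0.94]],"turn":[[0,0.15,0],[0,0.3,0],[0,0.43,0],[0,0.43,0]]}'
python3 -c "
from h import *
to([.564,.141,.25],14)"
```

```text
clock: 1.1
position: [0.4516, 0.2854, 0.2514]
ee_rot: [0.68, 0.199, -0.199, -0.677]
ft_force: [-0.8, 0.2, 0.1]
grip_width: 0.597
t 1.1 pos [0.4516 0.2854 0.2514] tilt 0.18 yaw 32.7 F [-0.8   0.2   0.15] w 0.597 -> off [ 0.0828  0.0099 -0.9115] turn [3.900e-03 4.158e-01 1.000e-04]
```

```bash
python3 -m pendant '{"offset":[[0.083,0,-0.912],[0.083,0,-0.912],[0.083,0.01,-0.912],[0.083,0.01,-0.912],[0.083,0.01,-0.912]],"turn":[[0,0.15,0],[0,0.3,0],[0.004,0.416,0],[0.004,0.416,0],[0.004,0.416,0]]}'
python3 - <<'E'
from h import *
to([.551,-.153,.25],-15.5)
o=manip.get_obs();im,d=manip.camera("wrist");W=Ro.from_quat(o["ee_rot"]).apply(world(d,manip.camera_model("wrist")).reshape(-1,3)).reshape(384,512,3)+o["position"]
np.savez("pics/wseal.npz",im=im,W=W);cv2.imwrite("pics/wseal.png",im[...,::-1])
k=(im.min(2)>150)&(np.ptp(im.astype(int),axis=2)<30)&(abs(W[...,2]-.067)<.006)&(np.linalg.norm(W[...,:2]-[.564,.141],axis=2)<.03)
p=W[k];print(k.sum(),np.argwhere(k).mean(0),p.mean(0).round(4),np.median(p,0).round(4),(p.min(0)+p.max(0))/2,np.ptp(p,axis=0))
E
```

```text
clock: 1.72
position: [0.5636, 0.1419, 0.2495]
ee_rot: [-0.702, -0.086, 0.087, 0.702]
ft_force: [-0.3, 0.2, -0.6]
grip_width: 0.598
t 1.73 pos [0.5636 0.1419 0.2495] tilt 0.06 yaw 14.1 F [-0.28  0.21 -0.57] w 0.598 -> off [-0.4202 -0.003  -1.415 ] turn [-3.000e-04  6.574e-01 -1.300e-03]
402 [174.25124378 257.15174129] [0.5643 0.1419 0.0674] [0.5643 0.1419 0.0674] [0.56430987 0.14169581 0.06737942] [0.02822734 0.02838519 0.00391779]
```

View pics/wseal.png

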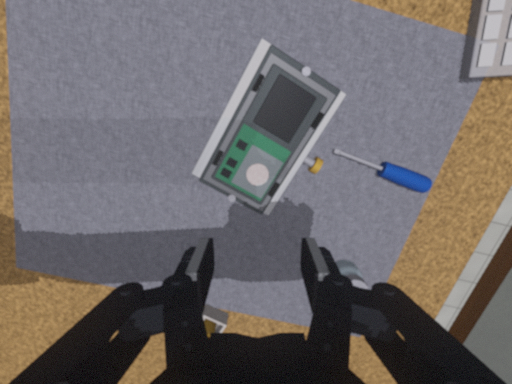

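The wrist image shows the seal as a full white disc at pixel (257,174) on the board. That gives (0.5643, 0.1418), top at about 67 mm, which agrees with the side camera. Next is the stamp.

```bash
python3 -m pendant '{"offset":[[-0.3,0,-1],[-0.3,0,-1],[-0.3,0,-1],[-0.3,0,-1]],"turn":[[0,0.15,0],[0,0.3,0],[0,0.45,0],[0,0.45,0]]}'
python3 -c "
from h import *
to([.551,-.153,.25],-15.5)"
```

```text
clock: 2.28
position: [0.5534, -0.0686, 0.2499]
ee_rot: [-0.706, 0.039, -0.039, 0.706]
ft_force: [-0.3, 0.3, -0.8]
grip_width: 0.6
t 2.27 pos [ 0.5534 -0.0686  0.2499] tilt 0.03 yaw -6.3 F [-0.3   0.35 -0.77] w 0.6 -> off [ 0.0347 -0.0005 -0.4208] turn [-0.0006  0.204  -0.0004]
```

Run:
```python
from h import *
o=manip.get_obs();im,d=manip.camera("wrist");m=manip.camera_model("wrist");R=Ro.from_quat(o["ee_rot"])
W=R.apply(world(d,m).reshape(-1,3)).reshape(384,512,3)+o["position"]
cv2.imwrite("pics/wst.png",im[...,::-1])
cam=R.apply(np.array(m["tool_from_camera"])[:3,3])+o["position"]
near=np.linalg.norm(W[...,:2]-[.551,-.153],axis=2)<.02
from scipy.optimize import least_squares
for lo,hi,r in((.055,.096,.009),(.032,.047,.012),(.1,.112,.009)):
    p=W[near&(W[...,2]>lo)&(W[...,2]<hi)];dr=p.mean(0)[:2]-cam[:2];dr/=np.linalg.norm(dr)
    s=least_squares(lambda q:np.linalg.norm(p[:,:2]-q,axis=1)-r,p.mean(0)[:2]+dr*r,loss="soft_l1",f_scale=.001).x
    print(lo,len(p),s.round(4),p.mean(0).round(4),p[:,2].max().round(4))
k=(abs(W[...,2]-.028)<.004)&(np.linalg.norm(W[...,:2]-[.54,-.2],axis=2)<.1)&(im.min(2)>130)
print(k.sum(),cv2.minAreaRect(W[k][:,:2].astype(np.float32)))
```

```text
0.055 186 [ 0.5505 -0.153 ] [ 0.551  -0.1458  0.0768] 0.0959
0.032 63 [ 0.5504 -0.1532] [ 0.551  -0.1436  0.0393] 0.0468
0.1 129 [ 0.5498 -0.1568] [ 0.5505 -0.1512  0.1029] 0.1052
105 ((0.5387808680534363, -0.2024332582950592), (0.14243470132350922, 0.043319039046764374), 73.69344329833984)
```

View pics/wst.png

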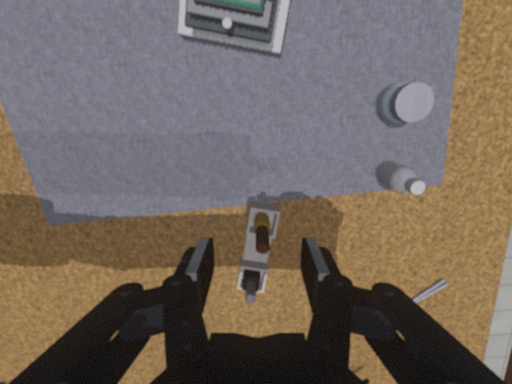

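The stamp stands at (0.5505, -0.153) and is upright. In the image its handle is at (262,235), with the block stamp behind it at (250,285). I'll align above it, then descend.

```bash
python3 -m pendant '{"offset":[[0.037,0,-0.42],[0.037,0,-0.42],[0.037,0.2,-0.42],[0.037,0.35,-0.42],[0.037,0.35,-0.42]],"turn":[[0,0.1,0],[0,0.204,0],[0,0.204,0],[0,0.204,0],[0,0.204,0]]}'
python3 -c "
from h import *
to([.5505,-.153,.057],-15.5)"
```

```text
clock: 2.95
position: [0.5507, -0.1514, 0.178]
ee_rot: [-0.701, 0.096, -0.093, 0.701]
ft_force: [-0.0, 0.2, 0.3]
grip_width: 0.602
t 2.95 pos [ 0.5507 -0.1514  0.178 ] tilt 0.26 yaw -15.3 F [-0.03  0.19  0.32] w 0.602 -> off [ 0.0041  0.6048 -0.008 ] turn [ 0.0001  0.0042 -0.0058]
```

```bash
python3 -m pendant '{"offset":[[0.002,0.15,-0.008],[0.002,0.3,-0.008],[0.002,0.45,-0.008],[0.002,0.605,-0.008],[0.002,0.605,-0.008],[0.002,0.605,-0.008]],"turn":[[0,0.004,-0.006],[0,0.004,-0.006],[0,0.004,-0.006],[0,0.004,-0.006],[0,0.004,-0.006],[0,0.004,-0.006]]}'
python3 -c "
from h import *
to([.5505,-.153,.057],-15.5)"
```

```text
clock: 3.7
position: [0.5514, -0.1526, 0.0589]
ee_rot: [-0.701, 0.094, -0.096, 0.701]
ft_force: [0.6, 0.7, -0.3]
grip_width: 0.601
t 3.7 pos [ 0.5514 -0.1526  0.0589] tilt 0.13 yaw -15.4 F [ 0.58  0.73 -0.33] w 0.601 -> off [-0.0039  0.0094 -0.0033] turn [-0.0006  0.0012  0.0029]
```

Close on the handle.

```bash
python3 -m pendant '{"offset":[[-0.003,0.006,-0.003],[-0.003,0.006,-0.003],[-0.003,0.006,-0.003],[-0.003,0.006,-0.003],[-0.003,0.006,-0.003],[-0.003,0.006,-0.003],[-0.003,0.006,-0.003],[-0.003,0.006,-0.003]],"turn":[[0,0,0.003],[0,0,0.003],[0,0,0.003],[0,0,0.003],[0,0,0.003],[0,0,0.003],[0,0,0.003],[0,0,0.003]]}' 0 70
python3 -c "
from h import *
to([.5505,-.153,.14],-15.5)"
```

```text
clock: 4.7
position: [0.5515, -0.1531, 0.059]
ee_rot: [-0.7, 0.094, -0.096, 0.701]
ft_force: [-1.5, 0.4, 6.6]
grip_width: 0.193
t 4.7 pos [ 0.5515 -0.1531  0.059 ] tilt 0.12 yaw -15.4 F [-1.54  0.41  6.62] w 0.193 -> off [-0.0043 -0.4051 -0.0005] turn [-0.0015  0.0012  0.0022]
```

```bash
python3 -m pendant '{"offset":[[0,-0.05,0],[0,-0.2,0],[0,-0.35,0],[0,-0.5,0],[0,-0.6,0],[0,-0.6,0]],"turn":[[0,0,0],[0,0,0],[0,0,0],[0,0,0],[0,0,0],[0,0,0]]}'
python3 - <<'E'
from h import *
to([.5644,.1415,.178],-15.5);to([.5644,.1415,.178],14)
im,d=manip.camera("side");cv2.imwrite("pics/lift.png",cv2.resize(im[60:210,230:430,::-1],None,fx=4,fy=4))
E
```

```text
clock: 5.45
position: [0.552, -0.1534, 0.1807]
ee_rot: [-0.7, 0.093, -0.097, 0.701]
ft_force: [0.2, 0.2, -1.9]
grip_width: 0.19
t 5.45 pos [ 0.552  -0.1534  0.1807] tilt 0.3 yaw -15.5 F [ 0.25  0.15 -1.86] w 0.19 -> off [-0.3335  0.0149  1.4378] turn [-0.0025  0.001   0.006 ]
t 5.45 pos [ 0.552  -0.1534  0.1807] tilt 0.3 yaw -15.5 F [ 0.25  0.15 -1.86] w 0.19 -> off [-0.3335  0.0149  1.4378] turn [-0.0009 -0.6546  0.0066]
```

View pics/lift.png

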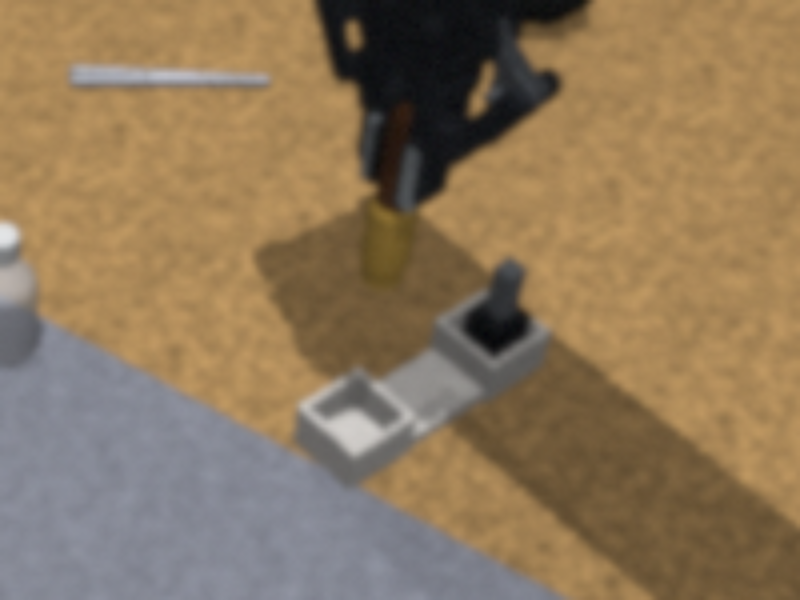

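The stamp is held with its brass body at about (387,240) in the crop, hanging near vertical, and the pocket is empty. I'll carry it over the seal and then measure its tilt and offset.

```bash
python3 -m pendant '{"offset":[[-0.05,0,0.2],[-0.1,0,0.45],[-0.16,0,0.72],[-0.2,0,0.9],[-0.22,0.01,0.95]],"turn":[[0,0,0.006],[0,0,0.006],[0,0,0.006],[0,0,0.006],[0,0,0.006]]}'
python3 -c "
from h import *
to([.5644,.1415,.178],-15.5)"
```

```text
clock: 6.12
position: [0.5589, 0.0448, 0.1762]
ee_rot: [-0.7, 0.095, -0.092, 0.701]
ft_force: [-1.0, -1.3, -1.8]
grip_width: 0.193
t 6.12 pos [0.5589 0.0448 0.1762] tilt 0.23 yaw -15.2 F [-1.01 -1.29 -1.82] w 0.193 -> off [-0.1005 -0.008   0.474 ] turn [-0.0016  0.0064 -0.0049]
```

```bash
python3 -m pendant '{"offset":[[-0.04,0,0.2],[-0.08,0,0.38],[-0.1,-0.008,0.474],[-0.1,-0.008,0.474],[-0.1,-0.008,0.474],[-0.1,-0.008,0.474]],"turn":[[0,0.006,-0.005],[0,0.006,-0.005],[0,0.006,-0.005],[0,0.006,-0.005],[0,0.006,-0.005],[0,0.006,-0.005]]}'
cat > tilt.py <<'E'
from h import *
from scipy.optimize import least_squares
to([.5644,.1415,.178],-15.5)
o=manip.get_obs();T=o["position"];P=[]
for n in("scene","side"):
    im,d=manip.camera(n);m=manip.camera_model(n);W=world(d,m);C=-np.array(m["R"]).T@m["t"]
    h=W-T;k=(np.linalg.norm(h[...,:2],axis=2)<.022)
    c=im.astype(int);k&=(c[...,0]-c[...,2]>25)  # brass
    k&=(h[...,2]>-.060)&(h[...,2]<-.006)
    p=W[k];print(n,len(p),"zmin-TCP",(p[:,2].min()-T[2]).round(4))
    b=p[(p[:,2]>T[2]-.042)&(p[:,2]<T[2]-.013)]
    dr=(b.mean(0)-C)[:2];dr/=np.linalg.norm(dr);P.append(b)
    def res(q,b): return np.linalg.norm(b[:,:2]-T[:2]-q[:2]-q[2:]*(b[:,2:]-T[2]+.028)*1,axis=1)-.012
    s=least_squares(res,list(b.mean(0)[:2]+dr*.009-T[:2])+[0,0],args=(b,),loss="soft_l1",f_scale=.001).x
    print(n,len(b),"centre off",s[:2].round(4),"slope",s[2:].round(3),"face",(s[:2]-s[2:]*.027).round(4))
b=np.vstack(P);s=least_squares(res,s,args=(b,),loss="soft_l1",f_scale=.001).x
print("both off",s[:2].round(4),"slope",s[2:].round(3),"face",(T[:2]+s[:2]-s[2:]*.027).round(4))
E
python3 tilt.py
```

```text
clock: 6.88
position: [0.5647, 0.1396, 0.178]
ee_rot: [-0.7, 0.096, -0.096, 0.701]
ft_force: [0.8, -0.0, -1.1]
grip_width: 0.19
t 6.88 pos [0.5647 0.1396 0.178 ] tilt 0.05 yaw -15.6 F [ 0.85 -0.03 -1.13] w 0.19 -> off [-0.0038  0.0002  0.0086] turn [-0.0011 -0.0027  0.0003]
scene 164 zmin-TCP -0.058
scene 102 centre off [-0.0004  0.    ] slope [-0.023 -0.023] face [0.0002 0.0006]
side 237 zmin-TCP -0.0586
side 148 centre off [ 0.0015 -0.0003] slope [-0.007 -0.016] face [0.0017 0.0001]
both off [ 0.0007 -0.0004] slope [-0.004 -0.018] face [0.5654 0.1398]
```

```bash
python3 -c "
from h import *
to([.5636,.1412,.132],-15.5)"
```

```text
t 6.97 pos [0.5646 0.1404 0.1781] tilt 0.07 yaw -15.6 F [ 0.29 -0.55 -1.93] w 0.19 -> off [-0.006   0.2303  0.0023] turn [-0.0015 -0.0016  0.0002]
```

```bash
python3 -m pendant '{"offset":[[-0.006,0.05,0.003],[-0.006,0.1,0.003],[-0.006,0.15,0.003],[-0.006,0.2,0.003],[-0.006,0.23,0.003],[-0.006,0.23,0.003],[-0.006,0.23,0.003]],"turn":[[-0.001,-0.001,0],[-0.001,-0.001,0],[-0.001,-0.001,0],[-0.001,-0.001,0],[-0.001,-0.001,0],[-0.001,-0.001,0],[-0.001,-0.001,0]]}'
python3 -c "
from h import *
to([.5636,.1412,.124],-15.5)"
```

```text
clock: 7.85
position: [0.5639, 0.1414, 0.1324]
ee_rot: [-0.7, 0.095, -0.096, 0.701]
ft_force: [0.6, 0.1, -0.7]
grip_width: 0.193
t 7.85 pos [0.5639 0.1414 0.1324] tilt 0.06 yaw -15.5 F [ 0.57  0.14 -0.74] w 0.193 -> off [-0.0013  0.042  -0.0012] turn [-0.0009 -0.0005  0.0009]
```

```bash
python3 -m pendant '{"offset":[[0,0.008,0],[0,0.016,0],[0,0.024,0],[0,0.032,0],[0,0.032,0],[0,0.032,0]],"turn":[[0,0,0],[0,0,0],[0,0,0],[0,0,0],[0,0,0],[0,0,0]]}'
python3 -c "
from h import *
to([.5636,.1412,.124],-15.5)"
```

```text
clock: 8.6
position: [0.5639, 0.1414, 0.126]
ee_rot: [-0.7, 0.095, -0.096, 0.701]
ft_force: [-0.6, -0.8, -1.4]
grip_width: 0.192
t 8.6 pos [0.5639 0.1414 0.126 ] tilt 0.06 yaw -15.5 F [-0.58 -0.76 -1.45] w 0.192 -> off [-0.0013  0.0102 -0.0013] turn [-0.0009 -0.0006  0.0009]
```

No contact yet; continuing in small steps.

```bash
python3 -m pendant '{"offset":[[-0.001,0.004,-0.001],[-0.001,0.007,-0.001],[-0.001,0.01,-0.001],[-0.001,0.01,-0.001],[-0.001,0.01,-0.001]],"turn":[[0,0,0],[0,0,0],[0,0,0],[0,0,0],[0,0,0]]}'
python3 -c "
from h import *
to([.5636,.1412,.124],-15.5)"
```

```text
clock: 9.22
position: [0.5637, 0.1412, 0.124]
ee_rot: [-0.7, 0.095, -0.096, 0.701]
ft_force: [0.1, 0.4, -1.6]
grip_width: 0.193
t 9.22 pos [0.5637 0.1412 0.124 ] tilt 0.05 yaw -15.5 F [ 0.1   0.38 -1.59] w 0.193 -> off [-0.0003  0.0001 -0.0001] turn [-0.0008 -0.0007  0.0009]
```

```bash
python3 -m pendant '{"offset":[[0,0.004,0],[0,0.007,0],[0,0.01,0],[0,0.01,0],[0,0.01,0]],"turn":[[0,0,0],[0,0,0],[0,0,0],[0,0,0],[0,0,0]]}'
python3 -c "
from h import *
to([.5636,.1412,.122],-15.5)"
```

```text
clock: 9.85
position: [0.5637, 0.1413, 0.1222]
ee_rot: [-0.7, 0.095, -0.096, 0.701]
ft_force: [-1.2, -0.5, 0.8]
grip_width: 0.191
t 9.85 pos [0.5637 0.1413 0.1222] tilt 0.06 yaw -15.5 F [-1.18 -0.52  0.76] w 0.191 -> off [-0.0005  0.0009 -0.0004] turn [-0.0011 -0.0006  0.001 ]
```

```bash
python3 -m pendant '{"offset":[[0,0.004,0],[0,0.007,0],[0,0.007,0],[0,0.007,0]],"turn":[[0,0,0],[0,0,0],[0,0,0],[0,0,0]]}'
python3 -c "
from h import *
import time
F=[]
for i in range(4): manip.camera('wrist');F.append(manip.get_obs()['ft_force'])
print(np.round(F,2))
to([.5636,.1412,.119],-15.5)"
```

```text
clock: 10.35
position: [0.5638, 0.1413, 0.121]
ee_rot: [-0.7, 0.095, -0.096, 0.701]
ft_force: [-1.5, -0.7, 3.9]
grip_width: 0.191
[[-2.04 -0.47  4.97]
 [-1.55 -1.49  5.6 ]
 [-0.76 -1.64  4.81]
 [-2.6   0.52  5.33]]
t 10.55 pos [0.5638 0.1413 0.121 ] tilt 0.08 yaw -15.5 F [-2.6   0.52  5.33] w 0.19 -> off [-0.001   0.0099 -0.0007] turn [-0.0013 -0.0007  0.0012]
```

```bash
python3 -m pendant '{"offset":[[0,0.004,0],[0,0.0075,0],[0,0.0075,0],[0,0.0075,0],[0,0.0075,0]],"turn":[[0,0,0],[0,0,0],[0,0,0],[0,0,0],[0,0,0]]}'
python3 -c "
from h import *
F=[]
for i in range(6): manip.camera('wrist');F.append(manip.get_obs()['ft_force'])
print(np.round(F,2),np.mean(F,0))
to([.5636,.1412,.119],-15.5)"
```

```text
clock: 11.18
position: [0.5639, 0.1413, 0.1201]
ee_rot: [-0.7, 0.095, -0.096, 0.701]
ft_force: [-3.6, -1.0, 8.2]
grip_width: 0.194
[[-3.38 -0.72  9.1 ]
 [-3.61 -0.3   7.73]
 [-3.34 -0.41  8.51]
 [-3.23 -0.37  8.18]
 [-3.41 -0.29  9.31]
 [-3.94 -0.69  9.18]] [-3.48483743 -0.46247355  8.6690852 ]
t 11.47 pos [0.5639 0.1413 0.1201] tilt 0.1 yaw -15.5 F [-3.94 -0.69  9.18] w 0.196 -> off [-0.0014  0.0054 -0.0011] turn [-0.0019 -0.0006  0.0014]
```

```bash
python3 -m pendant '{"offset":[[0,0.0045,0],[0,0.0055,0],[0,0.0055,0],[0,0.0055,0],[0,0.0055,0],[0,0.0055,0],[0,0.0055,0],[0,0.0055,0]],"turn":[[0,0,0],[0,0,0],[0,0,0],[0,0,0],[0,0,0],[0,0,0],[0,0,0],[0,0,0]]}'
python3 -c "
from h import *
F=[]
for i in range(10): manip.camera('wrist');F.append(manip.get_obs()['ft_force'])
print(np.mean(F,0),np.std(F,0))
to([.5636,.1412,.119],-15.5)"
python3 - <<'E'
import sys;sys.path.insert(0,'.');exec(open('tilt.py').read())
E
```

```text
clock: 12.48
position: [0.564, 0.1413, 0.1196]
ee_rot: [-0.7, 0.095, -0.096, 0.701]
ft_force: [-4.6, -0.6, 10.3]
grip_width: 0.194
[-4.25022722 -1.15809153  9.99924287] [0.48349058 0.43393504 0.68153949]
t 12.97 pos [0.564  0.1413 0.1196] tilt 0.12 yaw -15.5 F [-4.17 -0.53 10.62] w 0.191 -> off [-0.0017  0.0032 -0.0012] turn [-0.0023 -0.0007  0.0014]
t 12.97 pos [0.564  0.1413 0.1196] tilt 0.12 yaw -15.5 F [-4.17 -0.53 10.62] w 0.191 -> off [ 0.0021 -0.2918  0.0018] turn [-0.0023 -0.0007  0.0014]
scene 136 zmin-TCP -0.0524
scene 88 centre off [-0.0005  0.0001] slope [ 0.047 -0.01 ] face [-0.0018  0.0003]
side 189 zmin-TCP -0.0563
side 123 centre off [ 0.0013 -0.0007] slope [-0.013 -0.016] face [ 0.0016 -0.0002]
both off [ 0.0004 -0.0006] slope [ 0.019 -0.007] face [0.5639 0.1409]
```

Steady for over 1 s at roughly 11.5 N net, with the face at about (0.564, 0.141), on the seal's centre. Lifting straight up.

```bash
python3 -m pendant '{"offset":[[0,-0.01,0],[0,-0.025,0],[0,-0.05,0],[0,-0.1,0],[0,-0.16,0],[0,-0.22,0],[0,-0.28,0],[0,-0.3,0],[0,-0.3,0]],"turn":[[0,0,0.001],[0,0,0.001],[0,0,0.001],[0,0,0.001],[0,0,0.001],[0,0,0.001],[0,0,0.001],[0,0,0.001],[0,0,0.001]]}'
python3 tilt.py; python3 -c "
from h import *
to([.551,-.153,.180],-15.5)"
```

```text
clock: 14.2
position: [0.564, 0.1413, 0.1798]
ee_rot: [-0.7, 0.095, -0.096, 0.701]
ft_force: [0.6, 0.5, -1.9]
grip_width: 0.193
t 14.2 pos [0.564  0.1413 0.1798] tilt 0.12 yaw -15.5 F [ 0.63  0.48 -1.87] w 0.193 -> off [0.0018 0.0092 0.0016] turn [-0.0027 -0.0007  0.0007]
scene 162 zmin-TCP -0.0541
scene 106 centre off [-0.0006 -0.    ] slope [0.024 0.012] face [-0.0012 -0.0003]
side 231 zmin-TCP -0.057
side 148 centre off [ 0.0012 -0.0008] slope [0.028 0.003] face [ 0.0005 -0.0009]
both off [ 0.0004 -0.0007] slope [0.031 0.006] face [0.5636 0.1404]
t 14.3 pos [0.5636 0.1412 0.1792] tilt 0.08 yaw -15.5 F [ 0.46  0.58 -2.38] w 0.19 -> off [ 0.333  -0.0061 -1.4343] turn [-0.0017 -0.0006 -0.0004]
```

```bash
python3 -m pendant '{"offset":[[0.05,0,-0.2],[0.1,0,-0.45],[0.16,0,-0.72],[0.2,0,-0.9],[0.22,0,-0.95]],"turn":[[0,0,0],[0,0,0],[0,0,0],[0,0,0],[0,0,0]]}'
python3 -c "
from h import *
to([.551,-.153,.18],-15.5)"
```

```text
clock: 14.92
position: [0.5545, -0.0567, 0.1787]
ee_rot: [-0.7, 0.097, -0.097, 0.701]
ft_force: [1.3, 0.0, -1.7]
grip_width: 0.188
t 14.93 pos [ 0.5545 -0.0567  0.1787] tilt 0.05 yaw -15.8 F [ 1.29  0.03 -1.65] w 0.188 -> off [ 0.1138 -0.0067 -0.4683] turn [-0.0009 -0.0059 -0.0007]
```

```bash
python3 -m pendant '{"offset":[[0.04,0,-0.2],[0.08,0,-0.38],[0.114,0,-0.468],[0.114,0,-0.468],[0.114,0,-0.468],[0.114,0,-0.468]],"turn":[[0,-0.006,0],[0,-0.006,0],[0,-0.006,0],[0,-0.006,0],[0,-0.006,0],[0,-0.006,0]]}'
python3 tilt.py; python3 -c "
from h import *
to([.551,-.153,.066],-15.5)"
```

```text
clock: 15.68
position: [0.5513, -0.1514, 0.1785]
ee_rot: [-0.7, 0.095, -0.094, 0.701]
ft_force: [0.4, 0.1, -1.8]
grip_width: 0.195
t 15.68 pos [ 0.5513 -0.1514  0.1785] tilt 0.08 yaw -15.4 F [ 0.42  0.12 -1.75] w 0.195 -> off [-0.3251  0.0043  1.4295] turn [-0.0015  0.0027 -0.0012]
scene 173 zmin-TCP -0.0561
scene 109 centre off [-0.0003 -0.    ] slope [-0.015 -0.005] face [0.0001 0.0001]
side 242 zmin-TCP -0.0556
side 147 centre off [ 0.0008 -0.0011] slope [ 0.012 -0.001] face [ 0.0005 -0.0011]
both off [ 0.0003 -0.0009] slope [-0.001 -0.003] face [ 0.5516 -0.1522]
t 15.78 pos [ 0.5512 -0.1519  0.1786] tilt 0.07 yaw -15.4 F [-0.31  0.72 -1.67] w 0.188 -> off [ 0.0008  0.5631 -0.006 ] turn [-0.0013  0.0019 -0.0008]
```

```bash
python3 -m pendant '{"offset":[[0,0.12,-0.006],[0,0.24,-0.006],[0,0.36,-0.006],[0,0.47,-0.006],[0,0.54,-0.006],[0,0.563,-0.006],[0,0.563,-0.006],[0,0.563,-0.006]],"turn":[[0,0,0],[0,0,0],[0,0,0],[0,0,0],[0,0,0],[0,0,0],[0,0,0],[0,0,0]]}'
python3 -c "
from h import *
to([.551,-.153,.059],-15.5)"
```

```text
clock: 16.77
position: [0.5514, -0.1531, 0.0668]
ee_rot: [-0.7, 0.095, -0.095, 0.701]
ft_force: [0.4, -0.3, -1.9]
grip_width: 0.192
t 16.77 pos [ 0.5514 -0.1531  0.0668] tilt 0.08 yaw -15.4 F [ 0.44 -0.25 -1.91] w 0.192 -> off [-0.0019  0.039  -0.0001] turn [-0.0016  0.002   0.0007]
```

```bash
python3 -m pendant '{"offset":[[0,0.012,0],[0,0.022,0],[0,0.032,0],[0,0.036,0],[0,0.036,0],[0,0.036,0]],"turn":[[0,0,0],[0,0,0],[0,0,0],[0,0,0],[0,0,0],[0,0,0]]}'
python3 -c "
from h import *
to([.551,-.153,.059],-15.5)"
```

```text
clock: 17.52
position: [0.5514, -0.1531, 0.0596]
ee_rot: [-0.7, 0.095, -0.095, 0.701]
ft_force: [0.1, 1.1, -2.5]
grip_width: 0.19
t 17.52 pos [ 0.5514 -0.1531  0.0596] tilt 0.08 yaw -15.4 F [ 0.11  1.08 -2.47] w 0.19 -> off [-0.0022  0.0032 -0.0001] turn [-0.0016  0.0019  0.0008]
```

```bash
python3 -m pendant '{"offset":[[0,0.004,0],[0,0.007,0],[0,0.01,0],[0,0.01,0],[0,0.01,0]],"turn":[[0,0,0],[0,0,0],[0,0,0],[0,0,0],[0,0,0]]}'
python3 -c "
from h import *
to([.551,-.153,.059],-15.5)"
```

```text
clock: 18.15
position: [0.5518, -0.1532, 0.059]
ee_rot: [-0.7, 0.094, -0.095, 0.701]
ft_force: [-5.2, 1.7, 13.5]
grip_width: 0.192
t 18.15 pos [ 0.5518 -0.1532  0.059 ] tilt 0.14 yaw -15.4 F [-5.19  1.72 13.51] w 0.192 -> off [-0.0041 -0.0003  0.0001] turn [-0.0026  0.0017  0.0017]
```

The stamp is seated on the pocket floor. Relaxing, then opening.

```bash
python3 -m pendant '{"offset":[[0,0,0],[0,0,0]],"turn":[[0,0,0],[0,0,0]]}' && python3 -m pendant '{"offset":[[-0.002,0,0],[-0.002,0,0],[-0.002,0,0],[-0.002,0,0],[-0.002,0,0],[-0.002,0,0]],"turn":[[0,0,0],[0,0,0],[0,0,0],[0,0,0],[0,0,0],[0,0,0]]}' 55 && python3 -m pendant '{"offset":[[0,-0.1,0],[0,-0.25,0],[0,-0.45,0],[0,-0.65,0],[0,-0.8,0],[0,-0.8,0]],"turn":[[0,0,0],[0,0,0],[0,0,0],[0,0,0],[0,0,0],[0,0,0]]}'
python3 - <<'E'
from h import *
from scipy.optimize import least_squares
to([.551,-.153,.22],-15.5)
for n in("scene","side"):
    im,d=manip.camera(n);m=manip.camera_model(n);W=world(d,m);C=-np.array(m["R"]).T@m["t"]
    near=np.linalg.norm(W[...,:2]-[.551,-.153],axis=2)<.022
    for lo,hi,r in((.06,.094,.009),(.032,.047,.012)):
        p=W[near&(W[...,2]>lo)&(W[...,2]<hi)];dr=p.mean(0)[:2]-C[:2];dr/=np.linalg.norm(dr)
        print(n,lo,len(p),least_squares(lambda q:np.linalg.norm(p[:,:2]-q,axis=1)-r,p.mean(0)[:2]+dr*r,loss="soft_l1",f_scale=.001).x.round(4))
    if n=="side": cv2.imwrite("pics/end.png",cv2.resize(im[60:210,230:430,::-1],None,fx=4,fy=4))
E
```

```text
clock: 18.4
position: [0.5519, -0.1533, 0.059]
ee_rot: [-0.7, 0.094, -0.096, 0.701]
ft_force: [0.3, -0.3, 1.2]
grip_width: 0.194
clock: 19.15
position: [0.5515, -0.1532, 0.059]
ee_rot: [-0.7, 0.094, -0.096, 0.701]
ft_force: [0.7, 0.3, 0.3]
grip_width: 0.551
clock: 19.9
position: [0.5524, -0.1541, 0.2228]
ee_rot: [-0.7, 0.092, -0.098, 0.701]
ft_force: [-0.1, 0.4, -0.0]
grip_width: 0.55
t 19.9 pos [ 0.5524 -0.1541  0.2228] tilt 0.44 yaw -15.5 F [-0.12  0.38 -0.  ] w 0.55 -> off [-0.0083  0.0138  0.0036] turn [-0.0042  0.0009  0.009 ]
scene 0.06 79 [ 0.5518 -0.1534]
scene 0.032 43 [ 0.552  -0.1533]
side 0.06 110 [ 0.5529 -0.1538]
side 0.032 59 [ 0.553  -0.1537]
```

View pics/end.png

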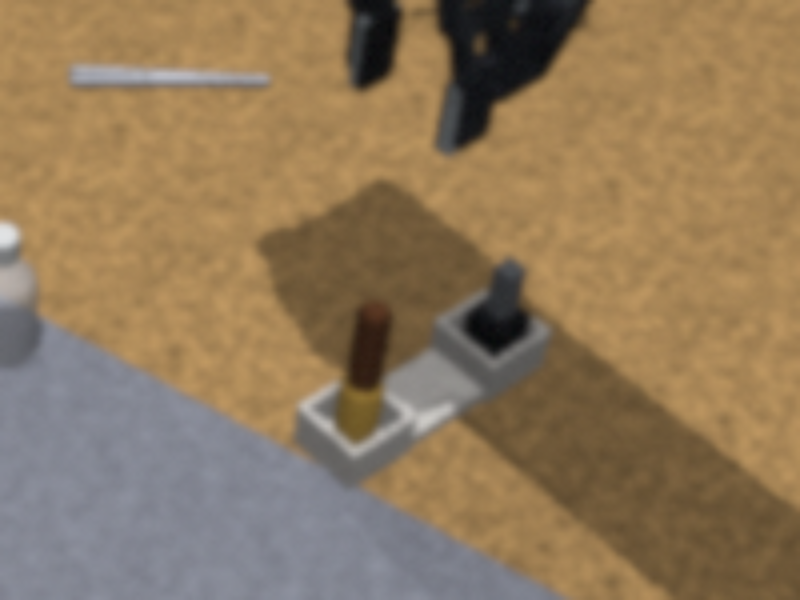

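The stamp stands upright in its pocket at crop pixel (365,370), about 1.5 mm from where it started. The gripper is well clear, and the block stamp is unmoved.

```bash
python3 -c "
from workcell import manip
print(manip.hand_in())"
```

```text
the job is handed in; nothing more can be done
None
```

I stamped the seal and stood the stamp back in its own pocket. The job was handed in at about 20 s on the robot's clock, and `hand_in` gave no verdict.

- **Press:** I held it for about 1.5 s. The wrist read 10 N, or about 11.5 N after removing the −1.5 N it reads with the stamp hanging free. A sideways force of about 4 N also built up. The cameras put the die face at about (0.564, 0.141), within about 1 mm of the seal's measured middle.
- **Lift:** I raised it straight up 60 mm, and the sideways drift measured at the tool was under 0.5 mm. One camera fit then showed about 0.03 rad of tilt. The fit just before setting it down showed almost none, so I take the 0.03 rad as measurement noise.
- **Return:** Seating it in the pocket peaked at about 13–15 N. After release, both cameras show it upright and about 1.5 mm from where it started. The gripper was about 16 cm above the release point and touching nothing.
- **Other items:** The block stamp and dropper look unmoved in the last picture. I did not measure the jar and screwdriver again, but the arm never went near them.

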